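# Clear the strain viewer and hold its flap at the balance point

### The job

Slide the blue glass sample straight up out of the slotted posts of the strain viewer, lower it upright into the slot of the wooden rack and let go of it, without dropping or tipping it. Then take the red bar of the viewer's leaning black flap, swing the flap up to its balance point, where it stands upright over its hinge, and finish while still gripping the bar and holding the flap still there; never let it fall over to the other side, and leave everything else where it stands.

Things in the scene. Friction and masses are not known exactly. Their poses are not given: they have to be found in the camera images.
- viewer: strain viewer, fixed: grey base 20 mm thick, 180 mm wide, with a tail to x = +140 mm; two aluminium posts, tops at z = 150 mm, at |y| = 57 to 85 mm, x = -15 to +45 mm; dark rest bracket for the flap at x = +84 mm. Origin: at bench level below the hinge; x to the back, where the flap leans, y along the hinge, z up. Left or right on the bench, the rack on the other side; yaw within 0.25 rad
- viewer_hinge (a point): middle of the flap's hinge axis, 50 mm above the viewer's origin; axes as the viewer's, hinge along y
- viewer_groove (a point): point midway between the posts at the height of the groove floors (viewer x = +20, z = 90 mm). The grooves are upright, 8 mm wide in x, in the faces of the posts that look at each other, open at the top (z = 150 mm); the glass stands in them
- glass: blue opaque glass plate, loose, 5 mm thick (x), 130 mm wide (y), 120 mm tall (z), about 0.2 kg. Origin: middle of its lower edge. At the start it stands upright in the viewer's grooves, parallel to the hinge, its upper 60 mm free above the posts. While it is there the flap cannot come upright
- rack: wooden rack, fixed, 80 by 180 mm, 62 mm tall. Origin: centre of its underside, z up. Slot along its y axis: 16 mm wide (x = -8 to +8 mm), 160 mm long, floor at z = 12 mm, between two rails with tops at z = 62 mm. The glass stands in it with its width along y and may lean a little on a rail. Yaw within 0.25 rad
- bar: red round grip bar of the flap, 12 mm thick, 90 mm long along y, parallel to the hinge. Origin: its middle, 190 mm from the hinge axis. Free gap of 34 mm between it and the flap's frame, bridged only by two thin rods at y = -39 and +39 mm. It is a sleeve that turns on its own axis, so the gripper can keep its tilt while the flap swings
- flap (a joint): swing of the black flap (frame 8 mm thick, 96 mm wide, 12 to 150 mm from the hinge axis, about 0.4 kg with bar, nearly free hinge), rad. 0: upright, bar straight above the hinge, the balance point. Positive leans to the viewer's +x; it starts at 0.8, at rest on its stop; past 0 it falls to -0.5 on the other side
- jar: amber glass jar with steel cap, 54 mm across, 80 mm tall; a bystander, not to be disturbed; origin at the centre of its underside
- weight: brass cylinder, 50 mm across, 50 mm tall; a bystander, not to be disturbed; origin at the centre of its underside
- mug: white mug, 76 mm across, 90 mm tall; a bystander, not to be disturbed; origin at the centre of its underside
- screwdriver: screwdriver lying along its x axis; a bystander, not to be disturbed
- brush: brush lying along its x axis; a bystander, not to be disturbed
- wrench: steel wrench lying along its x axis; a bystander, not to be disturbed
- bottle: white bottle with blue cap, 60 mm across, 160 mm tall; a bystander, not to be disturbed; origin at the centre of its underside
Not all that is in view belongs to the job. There is more than one size of the glass; the job needs the middle-sized.

How it is judged:
By the outcome, as a careful person would: the job done as asked, in the order asked, and still so for the second after the job is handed in, while the arm keeps its last pose, push and grip.
It also fails if it takes over 64 s, if anything falls off the work surface, if the arm or the gripper's body presses on something with over 40 N, if the wrist force passes 120 N, or if a joint passes its speed limit or range.

### The arm

A 6-joint arm with a two-finger parallel gripper is mounted at the origin on the work surface. World frame = base frame: x ahead of the robot, y to its left, z up, the work surface at z = 0. Lengths are in m, angles in rad, forces in N, time in s.
With the tool pointing down it reaches from about 0.4 to 0.825 m from the base axis. Payload 7 kg.
Tool frame: the origin (TCP) lies midway between the tips of the shut fingers; the grasp point (between the pads) lies 19 mm behind it (grip_point_offset is the distance from the TCP to the grasp point, in m); z points along the fingers, y is the line along which they close (so a half turn about z gives the same grasp; the last joint's range is limited). The gripper opens to 88 mm and grips with 3 to 60 N. Pads are 19 mm wide; open, the fingers measure 130 mm over their backs; the gripper's body (78 mm by 193 mm) begins 47 mm behind the grasp point.
Start: joints at [-0.897, 0.359, 0.012, 0, -1.224, -0.288], TCP at [0.254, -0.625, 0.227] pointing down, gripper open.
Joint ranges: [-3.07, 3.07], [-1.43, 2.12], [-1.02, 1.25], [-3.03, 1.67], [-3.05, -0], [-3.03, 3.03]. Speed limits (rad/s): [2.39, 2.39, 3.01, 3.14, 3.14, 3.14].

### API

Orientations are given as [roll, pitch, yaw] about the fixed x, y, z axes, in that order (R = Rz(yaw) Ry(pitch) Rx(roll)).
In Python, from station import get_state, grab_frame, camera_params, job_done, grip_point_offset gives the robot as it stands.
- The arm moves only by the shell command python3 -m creep 'ROWS' [FORCE]. ROWS is JSON, a list that holds one entry, the list of rows, each a list of 7 numbers: the finger opening in cm, from 0 to 8.76, then the shift along the tool's x, y, z in cm, then the turn, a rotation vector about the tool's x, y, z in rad. In form: [[[fingers, tx, ty, tz, wx, wy, wz], ...]]. A call has 1 to 20 rows; each row is the pose to reach, as a shift and turn from the pose commanded when the call began, along the tool's axes at that moment; what a row does not reach only later rows make up. A row lasts 1/8 s, in which the tool goes at most 62.5 mm and 10.7 degrees, less where a joint would pass 70% of its speed; a pose out of reach is approached as far as the arm can. A call with a gripper value outside its range is refused whole. The fingers move at their own pace and stop on an object; FORCE is the grip in N (left out, the last holds). Time passes only in rows, so rows that repeat a pose let the fingers close. It gives the time, the measured TCP pose, the force, the opening and the grip force at its end, in the units of the state.
- get_state(): the state, without advancing time (a new reading comes with each control period).
- grab_frame(name): name is "scene" or "top" or "wrist"; returns the picture (420x560x3 uint8, blue, green, red); there is no depth.
- camera_params(name): a dict with "vertical_fov" (degrees; the focal length in pixels is half the picture's height over the tangent of half this angle, whatever the lens; pixels are square), "cx", "cy" (the principal point, pixels), "view" (4x4, takes a point from world to camera coordinates). Camera axes: x right, y down, z forward; pixel columns grow to the right and rows downward; lengths in m; the calibration is good to about 2 mm. A picture is of the moment at which its call begins: read the wrist's pose just before it. camera_params takes no time and is no camera call; for the wrist camera it gives the pose at the moment of the call.
- job_done(): hands the job in; it is judged then, once.
The state is a dict: "t": time; "q": joint angles; "qd": joint speeds; "joint_efforts": joint torques, N m; "eef_pos": TCP position; "ee_rot": TCP orientation; "force": force on the tool from outside, world axes, zero at the start; "moment": the same for the moment, N m; "width": finger opening in m; "gripper_force": force on a finger pad.
Only numpy, scipy, OpenCV 4.12 (cv2) and the standard library are available. Lean on these libraries where they do the work, as an engineer would, in place of code of your own. Each camera call takes 0.05 s, during which the arm holds its last target. There are 200 camera calls.

## Working session

There is one attempt and no reset: what is moved stays moved. The work goes in short steps, Python scripts to look and compute and a shell command to move; the robot and the scene stay as the last step left them, time stands still between calls to the robot, and variables do not carry over. Pictures are saved under pics/ and viewed, at most 12 in all, crops included, and the job is handed in when it is done.

```bash
ls; mkdir -p pics; python3 - <<'E'
from station import *
import cv2,numpy as np
s=get_state(); print({k:np.round(v,3) for k,v in s.items()}, grip_point_offset)
for n in ["scene","top"]:
    im=grab_frame(n); cv2.imwrite(f"pics/{n}0.png",im); p=camera_params(n); print(n,p)
E
```

```text
pics
{'t': np.float64(0.0), 'q': array([-0.897,  0.359,  0.011, -0.   , -1.224, -0.288]), 'qd': array([ 0.001, -0.   , -0.001, -0.   , -0.001,  0.001]), 'joint_efforts': array([ 0.0000e+00, -5.8271e+01,  2.9305e+01,  6.9970e+00,  7.0000e-03,
       -0.0000e+00]), 'eef_pos': array([ 0.254, -0.625,  0.226]), 'ee_rot': array([ 3.14 , -0.   , -2.756]), 'force': array([-0.607,  0.287,  0.551]), 'moment': array([-0.013, -0.001,  0.019]), 'gripper_force': np.float64(0.0), 'width': np.float64(0.088)} 0.0188
scene {'vertical_fov': 45.70538895526943, 'cx': 280.8477238212358, 'cy': 204.0631959946904, 'view': array([[-0.49411684,  0.86934008,  0.00981661,  0.30449166],
       [ 0.68216498,  0.39468056, -0.61553083, -0.25259551],
       [-0.53898004, -0.2974476 , -0.78805167,  2.03373087],
       [ 0.        ,  0.        ,  0.        ,  1.        ]])}
top {'vertical_fov': 49.46107704311608, 'cx': 280.2349875952636, 'cy': 220.40655298416203, 'view': array([[ 0.01225031, -0.99991221, -0.00505041, -0.04875164],
       [-0.99691096, -0.01182137, -0.07764533,  0.52451529],
       [ 0.07757881,  0.00598599, -0.99696825,  1.41839043],
       [ 0.        ,  0.        ,  0.        ,  1.        ]])}
```

View pics/scene0.png

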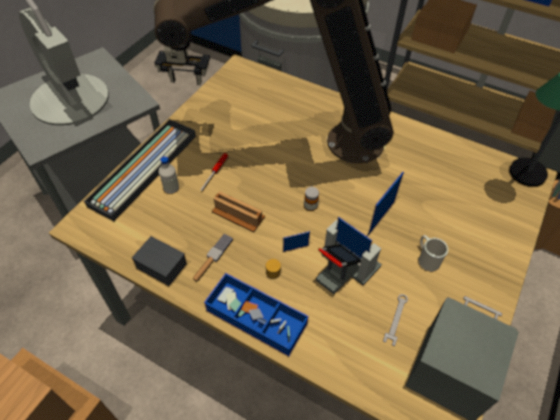

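View pics/top0.png

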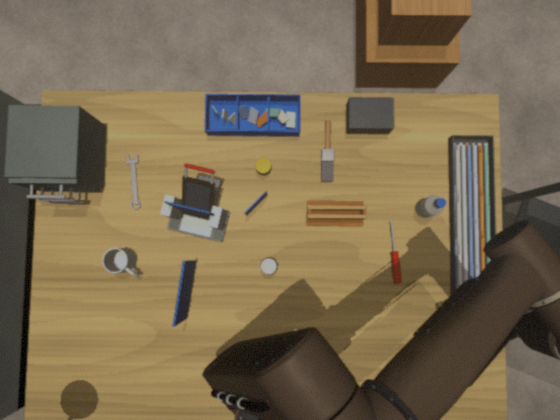

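Scene view: the viewer stands at about (345,255), its flap's red bar at (333,258), the rack at (238,212), the bystanders around them.

Candidates for the glass (top view):
- plate in the viewer's posts, (190,209)
- small blue plate standing loose, (256,203)
- large blue plate, (185,292)

The description fits the one in the posts. Next are rough positions, and then a move over the viewer to measure with the wrist camera.

```bash
cat > h.py <<'E'
import numpy as np, cv2
from station import *
from scipy.spatial.transform import Rotation as R
def cam(n):
    p=camera_params(n); f=210/np.tan(np.radians(p["vertical_fov"])/2)
    return dict(K=np.array([[f,0,p["cx"]],[0,f,p["cy"]],[0,0,1]]),V=np.array(p["view"]))
def ray(c,uv):
    V=c["V"]; d=V[:3,:3].T@np.linalg.solve(c["K"],[uv[0],uv[1],1.]); return -V[:3,:3].T@V[:3,3], d/np.linalg.norm(d)
def plane(c,uv,z):
    o,d=ray(c,uv); return o+d*(z-o[2])/d[2]
def tri(obs):  # list of (cam,uv): least squares point, worst miss distance
    A=np.zeros((3,3));b=np.zeros(3);rs=[ray(c,u) for c,u in obs]
    for o,d in rs: P=np.eye(3)-np.outer(d,d);A+=P;b+=P@o
    x=np.linalg.solve(A,b); return x,max(np.linalg.norm((np.eye(3)-np.outer(d,d))@(x-o)) for o,d in rs)
def proj(c,p):
    q=c["K"]@(c["V"][:3,:3]@p+c["V"][:3,3]); return q[:2]/q[2]
def pose():
    s=get_state(); return np.array(s["eef_pos"]),R.from_euler("xyz",s["ee_rot"])
def go(pos,rot):  # shift (cm) and rotvec in present tool axes
    p,r=pose(); return np.round(r.inv().apply(np.array(pos)-p)*100,2),np.round((r.inv()*rot).as_rotvec(),3)
def snap(n,name):
    c=cam(n); im=grab_frame(n); cv2.imwrite(f"pics/{name}.png",im); np.savez(f"pics/{name}.npz",**c); return im,c
def load(name): return cv2.imread(f"pics/{name}.png"),dict(np.load(f"pics/{name}.npz"))
E
python3 - <<'E'
from h import *
t=cam("top"); s=cam("scene")
for k,u,z in [("barL",(185,165),.18),("barR",(214,171),.18),("glassL",(165,205),.21),("glassR",(216,216),.21),("rack",(336,213),.06),("rackL",(308,213),.06),("rackR",(364,213),.06),("big1",(190,262),.15),("big2",(178,324),.0),("jar",(269,267),.08)]: print(k,plane(t,u,z).round(3))
print(tri([(t,(199,168)),(s,(333,258))]))
p,r=pose(); w=cam("wrist"); o,d=ray(w,(280,210)); print("wrist cam in tool",r.inv().apply(o-p),r.inv().apply(d),"img x,y in tool",(r.inv().as_matrix()@w["V"][:3,:3].T).round(2),w["K"][0,0])
# look pose above viewer: tool down, yaw such that tool y along world ~x
for yaw in (1.571-.2-np.pi,1.571-.2): print(go([.55,.2,.36],R.from_euler("xyz",[np.pi,0,yaw])))
E
```

```text
barL [0.667 0.228 0.18 ]
barR [0.651 0.146 0.18 ]
glassL [0.549 0.274 0.21 ]
glassR [0.52  0.133 0.21 ]
rack [ 0.547 -0.214  0.06 ]
rackL [ 0.546 -0.128  0.06 ]
rackR [ 0.548 -0.299  0.06 ]
big1 [0.393 0.213 0.15 ]
big2 [0.196 0.275 0.   ]
jar [ 0.38  -0.011  0.08 ]
(array([0.65647005, 0.19303982, 0.18086108]), np.float64(0.005157829416558756))
wrist cam in tool [ 0.07885558  0.00071271 -0.15793466] [-0.29001324 -0.01211011  0.95694601] img x,y in tool [[-0.   -0.96 -0.29]
 [ 1.   -0.    0.  ]
 [-0.   -0.29  0.96]] 364.99435820601843
(array([-58.48,  65.32, -13.34]), array([ 0.001,  0.001, -0.985]))
(array([-58.48,  65.32, -13.34]), array([ 1.000e-03, -2.000e-03,  2.156e+00]))
```

```bash
python3 - <<'E'
from h import *
for p in ([.54,-.29,.38],[.54,-.19,.38]): print(go(p,R.from_euler("xyz",[np.pi,0,-1.571])))
E
```

```text
(array([-39.12,  20.3 , -15.4 ]), array([ 1.000e-03,  1.000e-03, -1.185e+00]))
(array([-42.88,  29.56, -15.39]), array([ 1.000e-03,  1.000e-03, -1.185e+00]))
```

```bash
python3 -m creep '[[[8.7,0,0,-6,0,0,0],[8.7,-5,2.6,-11,0,0,-0.17],[8.7,-11,5.7,-15.4,0,0,-0.34],[8.7,-16.5,8.6,-15.4,0,0,-0.51],[8.7,-22,11.4,-15.4,0,0,-0.68],[8.7,-27.5,14.3,-15.4,0,0,-0.85],[8.7,-33,17.1,-15.4,0,0,-1.02],[8.7,-37,19.2,-15.4,0,0,-1.185],[8.7,-39.1,20.3,-15.4,0,0,-1.185],[8.7,-39.1,20.3,-15.4,0,0,-1.185]]]'; python3 -c "
from h import *
snap('wrist','r1')
for p in ([.54,-.19,.38],[.55,.14,.4]): print(go(p,R.from_euler('xyz',[np.pi,0,-1.571])))"
```

```text
t: 1.35
eef_pos: [0.5411, -0.2881, 0.3796]
ee_rot: [3.14, 0.001, -1.568]
force: [-0.8, 0.1, 0.2]
width: 0.0867
gripper_force: 0.0
(array([-9.92,  0.01, -0.01]), array([0.001, 0.   , 0.002]))
(array([-42.92,  -1.05,  -2.  ]), array([0.001, 0.   , 0.002]))
```

View pics/r1.png

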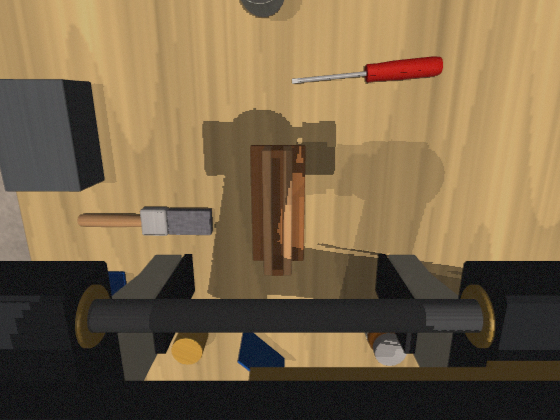

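Wrist view: the rack's slotted block spans about (252–305, 145–275), with the slot near column 285; the gripper hides rows below 260. I take a second view with a sideways baseline, then views at the viewer.

```bash
python3 -m creep '[[[8.7,-4,-6,0,0,0,0],[8.7,-4,-6,0,0,0,0],[8.7,-4,-6,0,0,0,0]]]' >/dev/null; python3 -c "
from h import *
snap('wrist','r2')"
python3 -m creep '[[[8.7,-5,1.5,-0.3,0,0,0],[8.7,-11,3,-0.6,0,0,0.1],[8.7,-17,5,-1,0,0,0.2],[8.7,-23,6,-2,0,0,0.2],[8.7,-29,6,-2,0,0,0.2],[8.7,-33,6,-2,0,0,0.2],[8.7,-33,6,-2,0,0,0.2],[8.7,-33,6,-2,0,0,0.2]]]'
python3 -c "
from h import *
snap('wrist','v1')
a,_=load('r2');b,_=load('v1')
cv2.imwrite('pics/mix.png',np.hstack([cv2.resize(a[80:300,170:430],None,fx=1.4,fy=1.4),cv2.resize(b,(411,308))]))"
```

```text
t: 2.82
eef_pos: [0.5395, 0.0787, 0.4011]
ee_rot: [-3.141, 0.0, -1.771]
force: [0.3, 0.5, -1.1]
width: 0.0868
gripper_force: 0.0
```

View pics/mix.png

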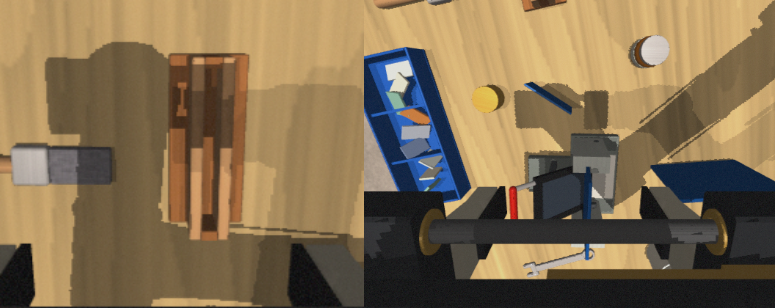

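In the left crop (r2) the rails run along columns ≈190–233 of the crop, the slot dark between 203 and 218. In v1 (right) the viewer is seen with the red bar, black flap and blue glass edge, partly behind the gripper. I move on for two clear views.

```bash
python3 -m creep '[[[8.7,-6,0,0,0,0,0],[8.7,-12,0,0,0,0,0],[8.7,-18,0,0,0,0,0],[8.7,-20,0,0,0,0,0],[8.7,-20,0,0,0,0,0],[8.7,-20,0,0,0,0,0]]]'; python3 -c "
from h import *
snap('wrist','v2')"
python3 -m creep '[[[8.7,0,6,0,0,0,0],[8.7,0,8,0,0,0,0],[8.7,0,8,0,0,0,0],[8.7,0,8,0,0,0,0]]]'
python3 -c "
from h import *
snap('wrist','v3')
a,_=load('v2');b,_=load('v3')
cv2.imwrite('pics/mix2.png',np.hstack([cv2.resize(i[0:280,110:450],(400,329)) for i in (a,b)]))"
```

```text
t: 3.62
eef_pos: [0.5798, 0.2742, 0.401]
ee_rot: [-3.141, 0.0, -1.772]
force: [0.0, 1.3, 0.4]
width: 0.0867
gripper_force: 0.0
t: 4.18
eef_pos: [0.5017, 0.2912, 0.4011]
ee_rot: [-3.141, 0.001, -1.771]
force: [1.0, 0.4, 0.2]
width: 0.0871
gripper_force: 0.0
```

View pics/mix2.png

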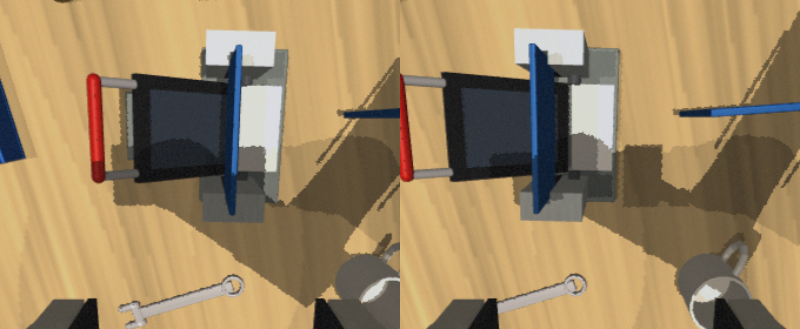

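v2/v3 (crop scale 1.18): the red bar ends are at (95,78) and (98,177) in the left half, and the glass's bright top edge runs from (239,45) to (233,213). The two posts are white and grey with the glass between them, so the choice is confirmed. Now measuring by masks.

```bash
python3 - <<'E'
from h import *
def big(m,near=None):
    cs=cv2.findContours(m.astype(np.uint8),cv2.RETR_EXTERNAL,cv2.CHAIN_APPROX_NONE)[0]
    cs=[c for c in cs if cv2.contourArea(c)>150]
    if near is not None: return min(cs,key=lambda c:np.hypot(*(c[:,0].mean(0)-near)))
    return max(cs,key=cv2.contourArea)
obs={}
for n,gn in (("v2",(312,110)),("v3",(235,110))):
    im,c=load(n); h,s,v=cv2.split(cv2.cvtColor(im,cv2.COLOR_BGR2HSV))
    red=((h<6)|(h>174))&(s>150)&(v>50); red[260:]=0
    r=cv2.minAreaRect(big(red)); b=cv2.boxPoints(r); b=b[np.argsort(b[:,1])]
    bar=(b[:2].mean(0),b[2:].mean(0))
    bl=(h>100)&(h<125)&(s>110)&(v>35); bl[260:]=0
    g=big(bl,gn)[:,0]; hull=cv2.approxPolyDP(cv2.convexHull(g),3,True)[:,0]
    # top edge side boundary: v2 right, v3 left, per row, straight line
    rows=np.arange(g[:,1].min()+4,g[:,1].max()-3); f=max if n=="v2" else min
    xs=np.array([f(g[g[:,1]==k,0]) for k in rows])+(.5 if n=="v2" else -.5)
    P=np.polyfit(rows,xs,1); k=abs(xs-np.polyval(P,rows))<1.2; P=np.polyfit(rows[k],xs[k],1)
    # ends of the boundary
    e=[g[:,1].min()-.5,g[:,1].max()+.5]
    print(n,"bar",bar,r[1],"hull",hull.tolist(),"line",P,k.mean(),e)
    obs[n]=(c,bar,[(np.polyval(P,y),y) for y in e])
(c2,b2,g2),(c3,b3,g3)=obs["v2"],obs["v3"]
B=[tri([(c2,b2[i]),(c3,b3[i])]) for i in (0,1)]
G0=[tri([(c2,g2[i]),(c3,g3[i])]) for i in (0,1)]
ax=G0[1][0]-G0[0][0]; ax/=np.linalg.norm(ax); ex=np.array([ax[1],-ax[0],0])
def sh(c,d): # shift camera so front/back edge stands for the mid plane
    V=c["V"].copy(); V[:3,3]-=V[:3,:3]@(d*ex); return dict(K=c["K"],V=V)
G=[tri([(sh(c2,.0025),g2[i]),(sh(c3,-.0025),g3[i])]) for i in (0,1)]
for n,X in (("bar",B),("glass",G)):
    p,q=X[0][0],X[1][0]; print(n,p.round(4),q.round(4),"mid",((p+q)/2).round(4),"len",np.linalg.norm(p-q).round(4),"yaw",-np.arctan2(*(q-p)[:2]).round(4),"miss",X[0][1],X[1][1])
print(ex, ex@((B[0][0]+B[1][0])/2-(G[0][0]+G[1][0])/2), ax@((B[0][0]+B[1][0])/2-(G[0][0]+G[1][0])/2))
E
```

```text
v2 bar (array([189.09666 ,  62.837013], dtype=float32), array([193.90053, 154.1105 ], dtype=float32)) (91.39981079101562, 11.562943458557129) hull [[314, 38], [312, 130], [306, 182], [300, 158], [306, 50]] line [-4.56344391e-02  3.17665774e+02] 1.0 [np.float64(37.5), np.float64(182.5)]
v3 bar (array([105.72878 ,  60.923286], dtype=float32), array([115.44933, 153.2685 ], dtype=float32)) (92.85540008544922, 12.352804183959961) hull [[221, 37], [234, 48], [240, 60], [241, 157], [226, 181], [221, 126]] line [2.86691199e-02 2.17730697e+02] 0.9927007299270073 [np.float64(36.5), np.float64(181.5)]
bar [0.647  0.1464 0.1822] [0.6653 0.2319 0.186 ] mid [0.6562 0.1892 0.1841] len 0.0875 yaw -0.211 miss 0.0002417874040047828 0.00018508791255890814
glass [0.5292 0.1524 0.2099] [0.5582 0.279  0.2074] mid [0.5437 0.2157 0.2087] len 0.1299 yaw -0.2254 miss 0.0002073314747768991 0.00011022703425573868
[ 0.9745309  -0.22344555  0.        ] 0.11555529524661211 -0.0002651284506169237
```

Measured: glass top edge at z = 0.209, width 129.9 mm, middle (0.544, 0.216), yaw ≈ −0.22; bar middle at (0.656, 0.189, 0.184). Both match the description. Next, a closer look at the rack's rails.

```bash
python3 - <<'E'
from h import *
a,_=load('r1');b,_=load('r2')
f=lambda i,x:cv2.resize(cv2.convertScaleAbs(i[130:285,x:x+100] if x<260 else i[105:260,x-5:x+95],alpha=1.6),(380,589),interpolation=cv2.INTER_CUBIC)
cv2.imwrite('pics/rk.png',np.hstack([f(a,230),f(b,280)]))
E
```

```text
(no output)
```

View pics/rk.png

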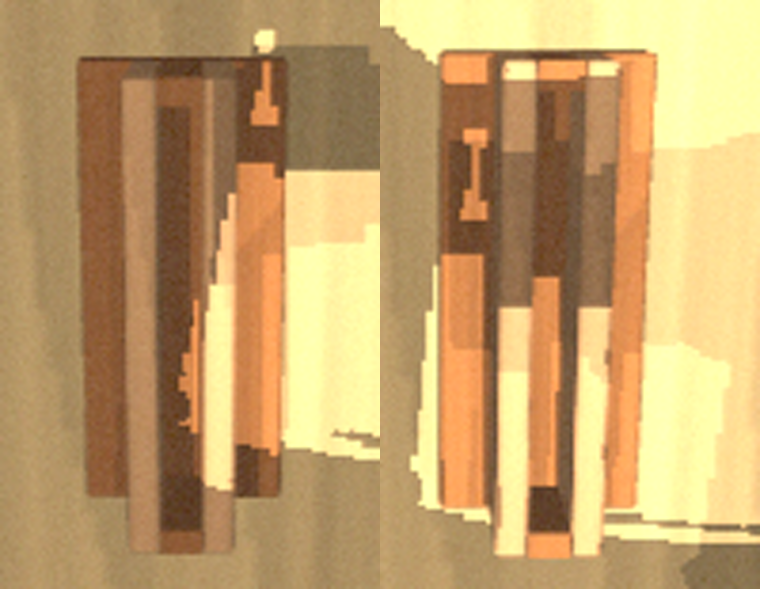

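```bash
python3 - <<'E'
from h import *
_,a=load('r1');_,b=load('r2')
A=lambda x,y:(230+x/3.8-.5,130+y/3.8-.5); B=lambda x,y:(275+(x-380)/3.8-.5,105+y/3.8-.5)
e,m=tri([(a,A(183,552)),(b,B(549.5,555))]); print("end",e.round(4),m)
for ya,yb in ((78,78),(64,62)): print(ya,tri([(a,A(180.7,ya)),(b,B(560.2,yb))]), plane(a,A(180.7,ya),e[2]),plane(b,B(560.2,yb),e[2]))
for nm,x0,x1 in (("Lrail",(130,552,495,553),0),("Rrail",(235,552,603,556),0)): print(nm,tri([(a,A(*x0[:2])),(b,B(*x0[2:]))]))
# base corners at z~?
print("base BL",tri([(a,A(87,495)),(b,B(441,506))]),"BR",tri([(a,A(281,495)),(b,B(637,506))]),"TL",tri([(a,A(78,58)),(b,B(442,51))]),"TR",tri([(a,A(285,58)),(b,B(655,51))]))
E
```

```text
end [ 0.5502 -0.1235  0.0604] 0.0001997866477129306
78 (array([ 0.54981165, -0.29716999,  0.03384276]), np.float64(0.002186924079189208)) [ 0.55036133 -0.30264516  0.06038167] [ 0.5514006  -0.29702163  0.06038167]
64 (array([ 0.54989738, -0.30247803,  0.03424504]), np.float64(0.0019296917665935895)) [ 0.55034495 -0.30740229  0.06038167] [ 0.55155359 -0.30225038  0.06038167]
Lrail (array([ 0.57042656, -0.12475261,  0.06227875]), np.float64(0.0005792773674594158))
Rrail (array([ 0.53031127, -0.12303992,  0.05989542]), np.float64(2.3372963557932457e-05))
base BL (array([ 0.59011527, -0.12615355,  0.01592046]), np.float64(0.0002329007623969871)) BR (array([ 0.51026168, -0.12394841,  0.01062341]), np.float64(0.00016037570842643113)) TL (array([ 0.59018363, -0.3032721 ,  0.00878638]), np.float64(0.00011741458284892673)) TR (array([ 0.51200518, -0.30361694,  0.01199883]), np.float64(0.00016097423606965057))
```

```bash
python3 - <<'E'
from h import *
r=R.from_euler("xyz",[np.pi,0,-1.571-.222])
for z in (.25,.167): print(go([.5437,.2157,z],r))
E
```

```text
(array([ 6.57, -5.61, 15.06]), array([-0.   ,  0.   ,  0.021]))
(array([ 6.57, -5.61, 23.36]), array([-0.   ,  0.   ,  0.021]))
```

```bash
python3 -m creep '[[[8.7,3,-3,2,0,0,0.02],[8.7,6.57,-5.6,5,0,0,0.02],[8.7,6.57,-5.6,10,0,0,0.02],[8.7,6.57,-5.6,14,0,0,0.02],[8.7,6.57,-5.6,18,0,0,0.02],[8.7,6.57,-5.6,21.5,0,0,0.02],[8.7,6.57,-5.6,23.4,0,0,0.02],[8.7,6.57,-5.6,23.4,0,0,0.02],[8.7,6.57,-5.6,23.4,0,0,0.02]]]'; python3 -c "
from h import *
print(go([.5437,.2157,.167],R.from_euler('xyz',[np.pi,0,-1.793])))"
```

```text
t: 5.35
eef_pos: [0.5439, 0.2162, 0.1672]
ee_rot: [-3.141, 0.0, -1.791]
force: [-0.1, -0.1, 0.8]
width: 0.0869
gripper_force: 0.0
(array([0.06, 0.01, 0.02]), array([-0.001,  0.   ,  0.002]))
```

```bash
python3 -m creep '[[[3,0,0,0,0,0,0],[1.5,0,0,0,0,0,0],[0.8,0,0,0,0,0,0],[0.3,0,0,0,0,0,0],[0,0,0,0,0,0,0],[0,0,0,0,0,0,0],[0,0,0,0,0,0,0],[0,0,0,0,0,0,0]]]' 25
```

```text
t: 6.35
eef_pos: [0.543, 0.2163, 0.1665]
ee_rot: [3.142, -0.0, -1.791]
force: [-0.1, 0.1, 0.0]
width: 0.0126
gripper_force: 0.0
```

```bash
python3 -m creep '[[[0,0,0,0,0,0,0],[0,0,0,0,0,0,0],[0,0,0,0,0,0,0],[0,0,0,0,0,0,0]]]' 25
```

```text
t: 6.85
eef_pos: [0.5431, 0.2162, 0.1666]
ee_rot: [-3.141, 0.0, -1.791]
force: [0.5, -0.2, -0.6]
width: 0.0048
gripper_force: 25.0
```

```bash
python3 -m creep '[[[0,0,0,-0.5,0,0,0],[0,0,0,-1,0,0,0],[0,0,0,-1.5,0,0,0],[0,0,0,-2.2,0,0,0],[0,0,0,-3,0,0,0],[0,0,0,-4,0,0,0],[0,0,0,-5,0,0,0],[0,0,0,-6,0,0,0],[0,0,0,-7,0,0,0],[0,0,0,-8,0,0,0],[0,0,0,-9,0,0,0],[0,0,0,-10,0,0,0],[0,0,0,-11,0,0,0],[0,0,0,-11,0,0,0],[0,0,0,-11,0,0,0]]]'; python3 - <<'E'
from h import *
print({k:np.round(get_state()[k],3) for k in ("force","width","eef_pos")})
r=R.from_euler("xyz",[np.pi,0,-1.571+.004])
# grip offset: glass centre relative to TCP at grasp
p,_=pose(); off=R.from_euler("z",.222+.004).apply(np.array([.5437,.2157,0])-np.array([.5431,.2162,0]))
print(off); T=np.array([.5503,-.2140,0])-off
for z in (.28,.15,.12,.093): print(z,go(T+[0,0,z],r))
E
```

```text
t: 8.72
eef_pos: [0.5428, 0.2162, 0.2763]
ee_rot: [3.141, -0.0, -1.791]
force: [-0.8, -0.7, -2.7]
width: 0.0052
gripper_force: 25.0
{'force': array([-0.844, -0.671, -2.692]), 'width': np.float64(0.005), 'eef_pos': array([0.543, 0.216, 0.276])}
[ 0.00069678 -0.00035284  0.        ]
0.28 (array([ 41.8 , -10.05,  -0.37]), array([ 0.   , -0.   , -0.224]))
0.15 (array([ 41.8 , -10.05,  12.63]), array([ 0.   , -0.   , -0.224]))
0.12 (array([ 41.8 , -10.05,  15.63]), array([ 0.   , -0.   , -0.224]))
0.093 (array([ 41.8 , -10.06,  18.33]), array([ 0.   , -0.   , -0.224]))
```

The glass is held (5 mm, 25 N, about 2 N of weight). Carrying it over the rack.

```bash
python3 -m creep '[[[0,1.5,-0.4,-0.4,0,0,0],[0,4.5,-1.1,-0.4,0,0,-0.02],[0,8.5,-2,-0.4,0,0,-0.04],[0,12.5,-3,-0.4,0,0,-0.07],[0,16.5,-4,-0.4,0,0,-0.1],[0,20.5,-4.9,-0.4,0,0,-0.12],[0,24.5,-5.9,-0.4,0,0,-0.14],[0,28.5,-6.8,-0.4,0,0,-0.16],[0,32.5,-7.8,-0.4,0,0,-0.18],[0,36.5,-8.8,-0.4,0,0,-0.2],[0,39.5,-9.5,0.5,0,0,-0.224],[0,41.2,-9.9,2,0,0,-0.224],[0,41.8,-10.05,4,0,0,-0.224],[0,41.8,-10.05,6,0,0,-0.224],[0,41.8,-10.05,7.5,0,0,-0.224],[0,41.8,-10.05,8,0,0,-0.224],[0,41.8,-10.05,8,0,0,-0.224]]]'; python3 - <<'E'
from h import *
im,c=snap("wrist","p1"); t,ct=snap("top","p1t"); s,cs=snap("scene","p1s")
print(go([.5496,-.2136,.09],R.from_euler("xyz",[np.pi,0,-1.567])))
u=proj(cs,np.array([.55,-.214,.1])).astype(int); x,y=u
cv2.imwrite("pics/p1m.png",np.hstack([cv2.resize(im[100:400,130:430],(400,400)),cv2.resize(s[y-50:y+50,x-50:x+50],(400,400),interpolation=cv2.INTER_CUBIC)]))
E
```

```text
t: 10.85
eef_pos: [0.55, -0.2135, 0.1966]
ee_rot: [3.141, -0.0, -1.566]
force: [0.4, 0.5, -1.3]
width: 0.0049
gripper_force: 25.0
(array([-0.  ,  0.09, 10.74]), array([-0.001, -0.   ,  0.   ]))
```

View pics/p1m.png

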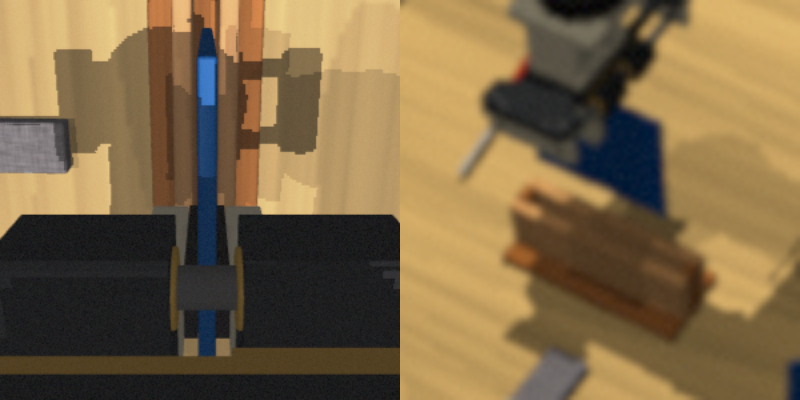

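The glass (column ≈207 of the left half) is centred between the rack's edges (149 and 263), aligned and upright. Lowering.

```bash
python3 -m creep '[[[0,0,0,1,0,0,0],[0,0,0.05,2.2,0,0,0],[0,0,0.05,3.4,0,0,0],[0,0,0.05,4.4,0,0,0],[0,0,0.05,5.2,0,0,0],[0,0,0.05,6,0,0,0],[0,0,0.05,6.8,0,0,0],[0,0,0.05,7.6,0,0,0],[0,0,0.05,8.4,0,0,0],[0,0,0.05,9.2,0,0,0],[0,0,0.05,9.9,0,0,0],[0,0,0.05,10.3,0,0,0],[0,0,0.05,10.4,0,0,0],[0,0,0.05,10.4,0,0,0]]]'
```

```text
t: 12.75
eef_pos: [0.5495, -0.2137, 0.0927]
ee_rot: [-3.141, -0.0, -1.567]
force: [-0.5, -0.1, -1.2]
width: 0.0044
gripper_force: 25.0
```

```bash
python3 -m creep '[[[0,0,0,0.1,0,0,0],[0,0,0,0.2,0,0,0],[0,0,0,0.2,0,0,0]]]';  python3 -m creep '[[[0,0,0,0.1,0,0,0],[0,0,0,0.1,0,0,0]]]'
```

```text
t: 13.12
eef_pos: [0.5493, -0.2136, 0.0906]
ee_rot: [-3.142, 0.0, -1.567]
force: [-0.5, -0.2, -1.8]
width: 0.005
gripper_force: 25.0
t: 13.38
eef_pos: [0.5493, -0.2136, 0.0895]
ee_rot: [3.142, 0.0, -1.567]
force: [0.1, 0.1, -2.0]
width: 0.0051
gripper_force: 25.0
```

```bash
python3 -m creep '[[[0,0,0,0.1,0,0,0],[0,0,0,0.1,0,0,0]]]';  python3 -m creep '[[[0,0,0,0.1,0,0,0],[0,0,0,0.1,0,0,0]]]'
```

```text
t: 13.62
eef_pos: [0.5494, -0.2136, 0.0886]
ee_rot: [-3.141, -0.0, -1.567]
force: [0.3, 0.9, -1.4]
width: 0.0047
gripper_force: 25.0
t: 13.88
eef_pos: [0.5495, -0.2136, 0.0885]
ee_rot: [-3.141, -0.0, -1.566]
force: [-2.5, 2.2, 5.9]
width: 0.0051
gripper_force: 25.0
```

Contact with the slot floor (force turned up). Releasing gently, then rising.

```bash
python3 -m creep '[[[0.8,0,0,0,0,0,0],[1.2,0,0,0,0,0,0],[2,0,0,0,0,0,0],[3,0,0,0,0,0,0],[4.5,0,0,0,0,0,0],[4.5,0,0,0,0,0,0],[4.5,0,0,0,0,0,0]]]' 10; python3 -m creep '[[[4.5,0,0,-1,0,0,0],[4.5,0,0,-2.5,0,0,0],[4.5,0,0,-5,0,0,0],[4.5,0,0,-9,0,0,0],[4.5,0,0,-14,0,0,0],[4.5,0,0,-19,0,0,0],[4.5,0,0,-23,0,0,0],[4.5,-1,0,-25,0,0,0],[4.5,-1,0,-25,0,0,0]]]'; python3 - <<'E'
from h import *
im,c=snap("wrist","q1"); s,cs=snap("scene","q1s")
x,y=proj(cs,np.array([.55,-.214,.1])).astype(int)
x2,y2=proj(cs,np.array([.6,.2,.1])).astype(int)
cv2.imwrite("pics/q1m.png",np.hstack([cv2.resize(im[60:280,170:390],(400,400)),cv2.resize(s[y-40:y+60,x-50:x+50],(400,400),interpolation=cv2.INTER_CUBIC)]))
E
```

```text
t: 14.75
eef_pos: [0.5493, -0.2136, 0.0875]
ee_rot: [3.142, 0.0, -1.567]
force: [0.5, 0.1, -0.3]
width: 0.045
gripper_force: 0.0
t: 15.88
eef_pos: [0.5499, -0.2035, 0.3407]
ee_rot: [-3.137, -0.001, -1.566]
force: [0.5, 0.5, -0.1]
width: 0.0452
gripper_force: 0.0
```

View pics/q1m.png

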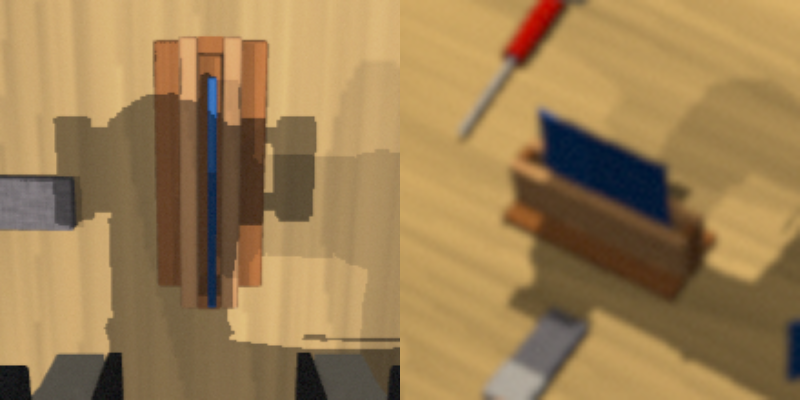

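The glass stands upright in the slot, held between the rails and released (left view, blue strip at column ≈212; right view, upright in the rack). Now the bar approach.

```bash
cat > f.py <<'E'
from h import *
yaw=-.222; ex=np.array([np.cos(yaw),np.sin(yaw),0]); ez=np.array([0,0,1.]); ey=np.cross(ez,ex)
phi=.15; rt=R.from_rotvec(phi*ey)*R.from_euler("xyz",[np.pi,0,-np.pi/2+yaw]); tz=rt.apply([0,0,1])
H=np.array([.5238,.2197,.05])
bar=lambda th: H+.19*(np.sin(th)*ex+np.cos(th)*ez)
E
python3 - <<'E'
from f import *
B=np.array([.656,.1893,.1835]); print(bar(.8),tz,-(np.sin(phi)*ex+np.cos(phi)*ez))
for d in (-.13,-.06,.015): print(go(B+d*tz,rt), (B+d*tz).round(4))
E
```

```text
[0.65675278 0.18968985 0.18237427] [-0.14577078  0.03290343 -0.98877108] [-0.14577078  0.03290343 -0.98877108]
(array([-38.8 , -12.76,   2.58]), array([-0.15 , -0.017,  0.226])) [0.675 0.185 0.312]
(array([-39.03, -11.74,   9.5 ]), array([-0.15 , -0.017,  0.226])) [0.6647 0.1873 0.2428]
(array([-39.28, -10.65,  16.91]), array([-0.15 , -0.017,  0.226])) [0.6538 0.1898 0.1687]
```

```bash
python3 -m creep '[[[4.5,-5,-1.6,0,0,0,0],[4.5,-10.5,-3.4,0,-0.03,0,0.05],[4.5,-16,-5.2,0,-0.06,-0.01,0.1],[4.5,-21.5,-7,0,-0.09,-0.01,0.15],[4.5,-27,-8.9,0,-0.12,-0.01,0.2],[4.5,-32,-10.5,0.5,-0.15,-0.017,0.226],[4.5,-36.5,-12,1.5,-0.15,-0.017,0.226],[4.5,-38.8,-12.8,2.6,-0.15,-0.017,0.226],[4.5,-38.8,-12.8,2.6,-0.15,-0.017,0.226],[4.5,-38.9,-12.2,6,-0.15,-0.017,0.226],[4.5,-39,-11.7,9.5,-0.15,-0.017,0.226],[4.5,-39,-11.7,9.5,-0.15,-0.017,0.226],[4.5,-39,-11.7,9.5,-0.15,-0.017,0.226]]]'; python3 - <<'E'
from f import *
B=np.array([.656,.1893,.1835]); print(go(B+.015*tz,rt))
im,c=snap("wrist","b1"); s,cs=snap("scene","b1s"); x,y=proj(cs,B).astype(int)
print(proj(c,B))
cv2.imwrite("pics/b1m.png",np.hstack([cv2.resize(im[20:420,80:480],(400,400)),cv2.resize(s[y-60:y+40,x-50:x+50],(400,400),interpolation=cv2.INTER_CUBIC)]))
E
```

```text
t: 17.6
eef_pos: [0.6656, 0.186, 0.2445]
ee_rot: [2.993, 0.0, -1.794]
force: [0.0, 0.2, 1.3]
width: 0.0449
gripper_force: 0.0
(array([-0.11,  0.1 ,  7.68]), array([-0.001,  0.001, -0.001]))
[285.46615285 228.91267961]
```

View pics/b1m.png

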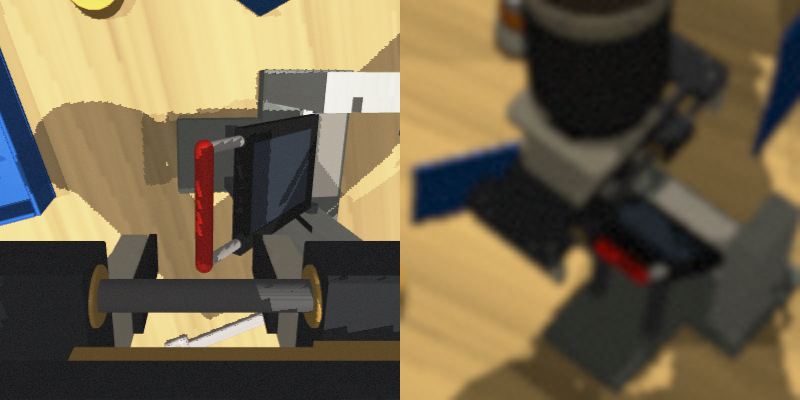

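The bar (column ≈205, rows 142–270 of the left half) lies mid-way between the fingers, and its predicted pixel matches within 4 px. Going down and closing.

```bash
python3 -m creep '[[[4.5,-0.1,0.1,1.5,0,0,0],[4.5,-0.1,0.1,3,0,0,0],[4.5,-0.1,0.1,4.5,0,0,0],[4.5,-0.1,0.1,6,0,0,0],[4.5,-0.1,0.1,7.2,0,0,0],[4.5,-0.1,0.1,7.7,0,0,0],[4.5,-0.1,0.1,7.7,0,0,0],[4.5,-0.1,0.1,7.7,0,0,0]]]'; python3 -m creep '[[[3,0,0,0,0,0,0],[2,0,0,0,0,0,0],[1.4,0,0,0,0,0,0],[1.1,0,0,0,0,0,0],[1,0,0,0,0,0,0],[0.8,0,0,0,0,0,0],[0.8,0,0,0,0,0,0]]]' 15
```

```text
t: 18.7
eef_pos: [0.6532, 0.1906, 0.1672]
ee_rot: [2.992, 0.0, -1.793]
force: [0.5, 0.9, 0.1]
width: 0.0448
gripper_force: 0.0
t: 19.58
eef_pos: [0.6535, 0.1904, 0.1671]
ee_rot: [2.992, 0.0, -1.793]
force: [4.3, -1.9, 2.1]
width: 0.0113
gripper_force: 15.0
```

```bash
python3 - <<'E'
from f import *
p,r=pose(); print("bar est", p-.0150*r.apply([0,0,1]), get_state()["force"])
for th in np.arange(.75,-.01,-.05): print(round(th,2),(r.inv().apply(bar(th)-bar(.8))*100).round(2))
E
```

```text
bar est [0.65565323 0.18994138 0.18194855] [ 4.33192895 -1.85870151  2.08244625]
0.75 [ 0.    0.77 -0.56]
0.7 [ 0.    1.57 -1.07]
0.65 [ 0.    2.39 -1.55]
0.6 [ 0.    3.23 -1.99]
0.55 [ 0.    4.1  -2.38]
0.5 [ 0.    4.98 -2.73]
0.45 [ 0.    5.88 -3.03]
0.4 [ 0.    6.79 -3.29]
0.35 [ 0.    7.72 -3.5 ]
0.3 [ 0.    8.66 -3.67]
0.25 [ 0.    9.6  -3.79]
0.2 [ 0.   10.55 -3.86]
0.15 [ 0.   11.5  -3.88]
0.1 [ 0.   12.44 -3.86]
0.05 [ 0.   13.39 -3.79]
-0.0 [ 0.   14.33 -3.67]
```

Swinging halfway first and checking the force.

```bash
python3 -m creep '[[[0.8,0,0.35,-0.27,0,0,0],[0.8,0,0.77,-0.56,0,0,0],[0.8,0,1.57,-1.07,0,0,0],[0.8,0,2.39,-1.55,0,0,0],[0.8,0,3.23,-1.99,0,0,0],[0.8,0,4.1,-2.38,0,0,0],[0.8,0,4.98,-2.73,0,0,0],[0.8,0,5.88,-3.03,0,0,0],[0.8,0,6.79,-3.29,0,0,0],[0.8,0,6.79,-3.29,0,0,0],[0.8,0,6.79,-3.29,0,0,0]]]'; python3 -c "
from f import *
p,r=pose(); print(p-.015*r.apply([0,0,1])-bar(.4), get_state()['moment'])"
```

```text
t: 20.95
eef_pos: [0.592, 0.2045, 0.2091]
ee_rot: [2.991, -0.0, -1.793]
force: [2.6, 1.0, 1.9]
width: 0.0111
gripper_force: 15.0
[-0.00177262  0.00054606 -0.0011085 ] [ 0.26425163 -1.0754315  -0.09100071]
```

```bash
python3 -m creep '[[[0.8,0,0.5,-0.12,0,0,0],[0.8,0,1.3,-0.28,0,0,0],[0.8,0,2.2,-0.44,0,0,0],[0.8,0,3.1,-0.54,0,0,0],[0.8,0,4,-0.58,0,0,0],[0.8,0,4.85,-0.59,0,0,0],[0.8,0,5.65,-0.57,0,0,0],[0.8,0,6.2,-0.53,0,0,0],[0.8,0,6.6,-0.5,0,0,0],[0.8,0,6.6,-0.5,0,0,0],[0.8,0,6.6,-0.5,0,0,0]]]'; python3 - <<'E'
from f import *
p,r=pose(); B=p-.015*r.apply([0,0,1]); d=B-H; print(d@ex,d@ey,d@ez,"theta",np.arctan2(d@ex,d@ez),get_state()['force'])
for n in ("top","scene"):
    im,c=snap(n,"u"+n); x,y=proj(c,B).astype(int); print(n,x,y)
    cv2.imwrite(f"pics/u{n}c.png",cv2.resize(im[max(y-50,0):y+50,x-50:x+50],(400,400),interpolation=cv2.INTER_CUBIC))
im,c=snap("wrist","uw")
cv2.imwrite("pics/um.png",np.hstack([cv2.imread("pics/uscenec.png"),cv2.resize(im[20:420,80:480],(400,400))]))
E
```

```text
t: 22.32
eef_pos: [0.5284, 0.2189, 0.2232]
ee_rot: [2.99, -0.0, -1.793]
force: [0.4, 5.0, -7.6]
width: 0.0112
gripper_force: 15.0
0.006902100985025128 0.00019083079047429118 0.1880435841380672 theta 0.03668832371988957 [ 0.41789662  5.04407272 -7.58936021]
top 182 210
scene 358 220
```

View pics/um.png

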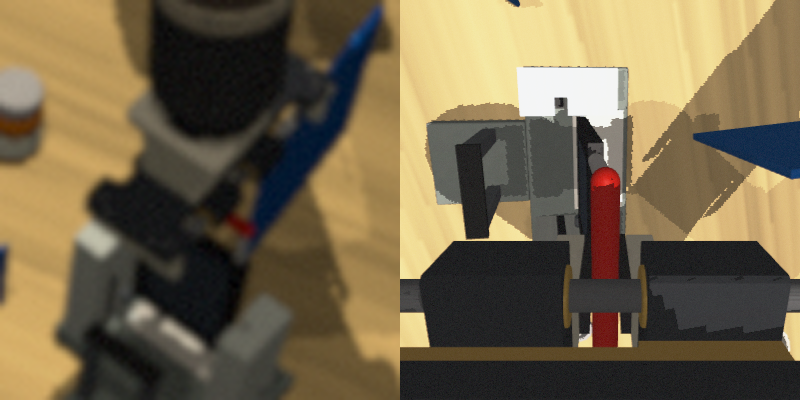

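The flap is nearly upright, with the bar held between the fingers (right view, red bar at column ≈605). I cross-check the hinge location with the post top before the last millimetres.

```bash
python3 - <<'E'
from f import *
_,a=load("v2");_,b=load("v3"); k=340/400
q=[]
for A,Bp in (((206,30),(115,28)),((275,32),(184.5,29))):
    x,m=tri([(a,(110+A[0]*k,A[1]*k)),(b,(110+Bp[0]*k,Bp[1]*k))]); q.append(x); print(x.round(4),m,((x-H)@ex).round(4))
E
```

```text
[0.5487 0.1263 0.1425] 0.00020950611048158122 0.0449
[0.4893 0.1395 0.1413] 0.0006348081526029297 -0.016
```

```bash
python3 -m creep '[[[0.8,0,0.2,0.08,0,0,0],[0.8,0,0.45,0.14,0,0,0],[0.8,0,0.65,0.18,0,0,0],[0.8,0,0.65,0.18,0,0,0],[0.8,0,0.65,0.18,0,0,0]]]'; python3 - <<'E'
from f import *
p,r=pose(); B=p-.0165*r.apply([0,0,1]); d=B-H; print(d@ex,d@ey,d@ez,"theta",np.arctan2(d@ex,d@ez),get_state()['force'])
E
```

```text
t: 23.1
eef_pos: [0.5224, 0.2203, 0.2233]
ee_rot: [2.991, 0.0, -1.793]
force: [0.8, 4.6, -4.2]
width: 0.0113
gripper_force: 15.0
0.0009588792618595446 0.0002380559688206452 0.1895706503092655 theta 0.0050581199292952525 [ 0.78599006  4.59295204 -4.24757783]
```

The post edges (+44.9 and −16 mm against the nominal +45 and −15) confirm the hinge, so the flap stands at about 0.005 rad. Settling, with a final look at both objects.

```bash
python3 -m creep '[[[0.8,0,0.05,0.05,0,0,0],[0.8,0,0.05,0.05,0,0,0],[0.8,0,0.05,0.05,0,0,0],[0.8,0,0.05,0.05,0,0,0],[0.8,0,0.05,0.05,0,0,0],[0.8,0,0.05,0.05,0,0,0]]]'; python3 - <<'E'
from f import *
p,r=pose(); B=p-.0165*r.apply([0,0,1]); d=B-H; print("theta",np.arctan2(d@ex,d@ez))
s,c=snap("scene","fin"); w,_=snap("wrist","finw")
cv2.imwrite("pics/finm.png",np.hstack([cv2.resize(s[150:330,180:420],(440,330)),cv2.resize(w[20:350,80:410],(330,330))]))
E
```

```text
t: 23.85
eef_pos: [0.5222, 0.2203, 0.2232]
ee_rot: [2.991, 0.0, -1.793]
force: [1.1, 5.3, -1.8]
width: 0.0112
gripper_force: 15.0
theta 0.004062949077905589
```

View pics/finm.png

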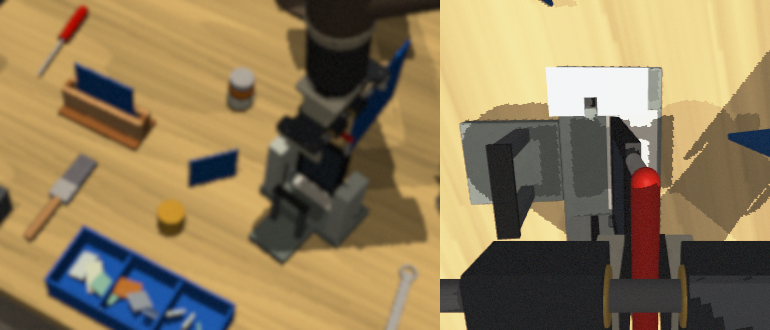

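The glass stands in the rack at (105,88), the flap is upright with its bar gripped (right view, (645,180)), and the bystanders are where they were. Handing in.

```bash
python3 -c "
from station import *
print(job_done())"
```

```text
the job is handed in; nothing more can be done
None
```

The job is handed in: the glass stands released and upright in the rack's slot, and the gripper holds the flap still at its balance point (about 0.004 rad by my measurement, judge's verdict not shown) after about 24 s of the 64 s allowed.

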